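# Clamp a rail in the drilling jig with its cam lever

## Task

A short piece of rail lies loose in the drilling jig. Push it along with a fingertip until its far end is fully home against the jig's end stop, under the drill plate; then push the arm of the cam lever round with a finger, as far as its closing pin, so that the cam holds the rail tight against the fence ready for drilling. Do not lift the rail out of the jig, and leave the case, the carton and the end caps lying round it where they are.

Things in the scene. Friction and masses are not known exactly. Their poses are not given: they have to be found in the camera images.
- jig: drilling jig, fixed; aluminium base plate 12 mm thick, 122 x 194 mm. Origin on the table under the rail channel, which runs along jig y. Heading within 0.35 rad of the world's. End stop: block across the channel's +y (left) end, 34 mm above the table; the -y end is open. Fence on the +x side; ledge on the -x side, top 19 mm above the table, face at x = -17, y = -80 to +32 mm. Cam lever at -x.
- fence: steel fence of the jig; origin and axes as jig. Channel face at x = +13 mm, y = -26 to +50 mm, top 34 mm above the table. A drill plate with two bushes is fixed on it and overhangs the channel: x = -18 to +36, y = +11 to +47 mm, underside 41 mm, top 54 mm above the table.
- stop_face (a point): point on the channel face of the end stop (jig y = +50 mm), mid-channel, 24 mm above the table; axes as jig
- rail: loose white C-section rail, long axis = its y, 25 wide x 24 mm high, about 50 to 100 g; origin mid-underside, the end towards the stop at y = +43 mm, the free end at y = -46 mm, closed by a flat white end plug: push there. Lies on the plate, underside 12 mm, top 36 mm above the table, 20 to 45 mm short of the stop, 4 mm side play. Home: origin at jig y = +7 mm (x = 0 at the fence), free end at jig y = -39 mm.
- rail_mid (a point): centre of the rail, half-way up (12 mm above its underside); axes as rail, y nearly along jig y
- cam_pivot (a point): vertical pivot axis of the cam lever, 42 mm above the table, at jig x = -33.4, y = +10 mm; axes as jig, does not turn with the lever. Steel pins, 6 mm in diameter, their tops 46 mm above the table, stand beside the arm 33 mm from the pivot at both ends of its swing.
- lever_knob (a point): centre of the black ball knob, 27 mm in diameter, at the end of the lever's arm: 101 mm from the pivot axis, 53 mm above the table. The arm is a round bar of 10 mm diameter, its axis 42 mm above the table at 22 mm from the pivot and 52 mm at 90 mm; push on it 45 to 85 mm from the pivot.
- cam_lever (a joint): lever angle, rad: 0 open, grows counter-clockwise seen from above to 1.658 at the closing pin. The arm points 2.880 + q rad counter-clockwise from jig x: open about jig -x, closed nearly jig -y. Starts at 0 to 0.3; friction 0.1 N m, stays where left. The cam meets the rail (at the fence) near 1.4; from there it takes up to 18 N at 70 mm from the pivot to reach the pin; it locks itself.
- bit_case_mid (a point): centre of a closed green and black bit case, 62 x 88 x 26 mm, lying loose to the left of the jig; leave it alone
- end_cap_1_mid (a point): centre of a loose white moulded end cap, 22 x 30 x 18 mm, left of the jig; leave it alone
- end_cap_2_mid (a point): centre of a second such end cap; leave it alone
- screw_box_b_mid (a point): centre of a small loose brown carton, 44 x 58 x 43 mm, right of the jig beyond the open end of the channel; leave it alone

How it is judged (in metres and radians):
On the way:
1. the rail is pushed fully home against the end stop while the cam lever is still open (y of rail_mid in the frame of jig between 0.005 and 0.0085 m and z of rail_mid in the frame of jig below 0.027 m and value of joint cam_lever below 0.9 rad), for 0.2 s.
At the end, for the whole second after the job is handed in: The rail lies flat in the jig, its end within 2 mm of the end stop, straight along the fence; the cam lever has been turned to within about 0.15 rad of its closing pin and stays there; the rail presses on the fence with more than 10 N (y of rail_mid in the frame of jig between 0.005 and 0.0085 m and x of rail_mid in the frame of jig between -0.001 and 0.0018 m and z of rail_mid in the frame of jig between 0.0225 and 0.0255 m and angle between the y axis of rail_mid and the y axis of jig, either way round below 0.03 rad and value of joint cam_lever above 1.5 rad and contact force between fence and rail above 10 N and linear speed of rail below 0.01 m/s); the robot touches nothing.
It fails at once if the rail is lifted or tipped in the jig (z of rail_mid in the frame of jig above 0.03 m or angle between rail_mid's own z axis and vertical above 0.15 rad).
It fails at once if a bystander (bit case, end caps, carton) is moved by more than 10 mm (distance of any of bit_case_mid, end_cap_1_mid, end_cap_2_mid, screw_box_b_mid from where it was at the start of the episode above 0.01 m).
It also fails if it takes over 54 s, if anything falls off the work surface, if the arm or the gripper's body presses on something with over 40 N, if the wrist force passes 120 N, or if a joint passes its speed limit or range.

## Robot

A 6-joint arm with a two-finger parallel gripper is mounted at the origin on a cart in front of the work surface, level with it; the furniture and walls round the work are solid. World frame = base frame: x ahead of the robot, y to its left, z up, the work surface at z = 0. Lengths are in mm, angles in rad, forces in N, time in s.
With the tool pointing down it reaches from about 350 to 775 mm from the base axis. Payload 7.3 kg.
Tool frame: the origin (TCP) lies at the very end of the fingers, on their centre line; the grasp point (between the pads) lies 19 mm behind it; z points along the fingers, y is the line along which they close (so a half turn about z gives the same grasp; the last joint's range is limited). The gripper opens to 92 mm and grips with 3 to 60 N. Pads are 19 mm wide; open, the fingers measure 130 mm over their backs; the gripper's body (75 mm by 190 mm) begins 47 mm behind the grasp point.
Start: joints at [-1.404, 0.342, 1.524, -0, 1.275, -0.146], TCP at [161.578, -499.54, 198.141] pointing down, gripper open.
Joint ranges: [-2.53, 2.53], [-0.77, 2.02], [0.04, 2.7], [-1, 4.14], [0.28, 2.66], [-3.11, 3.11]. Speed limits (rad/s): [2.57, 2.57, 3.14, 3.14, 3.14, 3.14].

## Interface

Orientations are given as [roll, pitch, yaw] about the fixed x, y, z axes, in that order (R = Rz(yaw) Ry(pitch) Rx(roll)).
In Python, from plant import bot gives the robot as it stands.
- The arm moves only by the tool jog_arm, never from a script. Its argument "targets" is a list of rows, each an object with "xyz": the shift along the tool's x, y, z as a fraction of full scale, a list of three; "spin": the turn about the tool's z as a fraction of full scale. In form: [{"xyz": [x, y, z], "spin": spin}, ...]. A call has exactly 10 rows; each row shifts and turns the commanded pose from where the row before left it, along the tool's axes as they then stand; what a row does not reach is not made up. Full scale, the value 1, is 80 mm for a shift and 0.1 rad for a turn. A row lasts 1/8 s, in which the tool goes at most 62.5 mm and 10.7 degrees, less where a joint would pass 70% of its speed; a pose out of reach is approached as far as the arm can. A call with a number of a shift or a turn outside -1 to 1 is refused whole. A call with a gripper value outside its range is refused whole. "gripper" is the opening in per cent of the stroke, from 0 (shut) to 100 (fully open), set as the call begins (left out, the last holds). The fingers move at their own pace and stop on an object; the grip force is fixed at half the most. Time passes only in rows, so rows that do not move let the fingers close, or fill a call up. It gives the time, the measured TCP pose, the force, the opening and the grip force at its end, in the units of the state.
- bot.get_obs(): the state, without advancing time (a new reading comes with each control period).
- bot.capture(name): name is "scene" or "top"; returns the picture (384x512x3 uint8, blue, green, red); there is no depth.
- bot.get_calibration(name): a dict with "vfov" (degrees; the focal length in pixels is half the picture's height over the tangent of half this angle, whatever the lens; pixels are square), "cx", "cy" (the principal point, pixels), "k1" (the pictures are not rectified: a ray, as slopes to the right and down, at radius r is drawn at 1 + k1 r^2 times it, then the intrinsics apply), "eye" and "rotation" of the camera in the world. Camera axes: x right, y down, z forward; pixel columns grow to the right and rows downward; lengths in mm; the calibration is good to about 2 mm. A picture is of the moment at which its call begins. get_calibration takes no time and is no camera call.
- bot.close_job(): hands the job in; it is judged then, once.
The state is a dict: "time": time; "joint_positions": joint angles; "dq": joint speeds; "tau": joint torques, N m; "tool_pos": TCP position; "tcp_rot": TCP orientation; "contact_force": force on the tool from outside, world axes, zero at the start; "moment": the same for the moment, N m; "grip_width": finger opening in mm; "finger_force": force on a finger pad.
Only numpy, scipy, OpenCV 4.12 (cv2) and the standard library are available. Lean on these libraries where they do the work, as an engineer would, in place of code of your own. Each camera call takes 0.05 s, during which the arm holds its last target. There are 200 camera calls.

## Working session

There is one attempt and no reset: what is moved stays moved. The work goes in short steps, Python scripts to look and compute and a tool call to move; the robot and the scene stay as the last step left them, time stands still between calls to the robot, and variables do not carry over. Pictures are saved under pics/ and viewed, at most 10 in all, crops included, and the job is handed in when it is done.

Besides the shell and the picture viewer there is one more tool, called after "Call:" as name(argument=value, ...), one argument or row to a line, values as JSON. jog_arm: Moves the arm, as the interface text tells. Shift numbers are shares of 80 mm and turn numbers shares of 0.1 rad, none past 1 either way. Its arguments: {"type":"object","properties":{"targets":{"type":"array","items":{"type":"object","properties":{"xyz":{"type":"array","items":{"type":"number"}},"spin":{"type":"number"}}}},"gripper":{"type":"number"}},"required":["targets"]}

```bash
mkdir -p pics; python3 - <<'E'
from plant import bot
import cv2
for n in("scene","top"):
    im=bot.capture(n); cv2.imwrite(f"pics/{n}0.png",im)
    print(n,bot.get_calibration(n))
o=bot.get_obs();print(o)
E
```

```text
scene {'vfov': 43.00492176283785, 'cx': 255.50548066173687, 'cy': 186.16545191627992, 'k1': -0.0587225155300645, 'eye': array([ 60.22886666, 470.45188349, 786.2281485 ]), 'rotation': array([-2.38631285,  0.00783728, -2.32219723])}
top {'vfov': 52.55080675470932, 'cx': 258.93500162920697, 'cy': 190.26670527229163, 'k1': -0.12403938723911129, 'eye': array([ 370.42287417,   13.99355736, 1009.97807137]), 'rotation': array([-2.93781582e+00,  8.38441972e-05, -1.58582862e+00])}
{'time': 0.1, 'joint_positions': array([-1.40396898e+00,  3.42653737e-01,  1.52489808e+00, -1.91988878e-05,
        1.27541970e+00, -1.45985345e-01]), 'dq': array([ 2.27417815e-04, -2.47984230e-03, -1.86750859e-03,  6.80160568e-04,
        8.98031158e-04,  8.86136502e-05]), 'tau': array([ 9.94116308e-04, -4.32005918e+01, -2.44696087e+01,  7.18706776e-02,
        5.25936135e-02, -3.98784800e-05]), 'tool_pos': array([ 161.51689264, -499.1181269 ,  197.52230912]), 'tcp_rot': array([-3.14022579e+00, -1.82414576e-04,  3.12818164e-01]), 'contact_force': array([-0.77434926,  0.92469287,  0.03085114]), 'moment': array([-0.06145029,  0.00639907,  0.04259333]), 'finger_force': 0.0, 'grip_width': 91.87593359297881}
```

View pics/scene0.png

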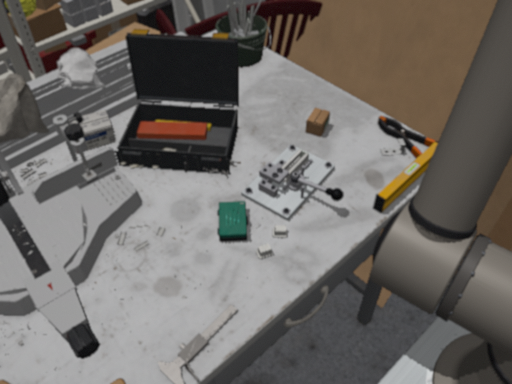

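View pics/top0.png

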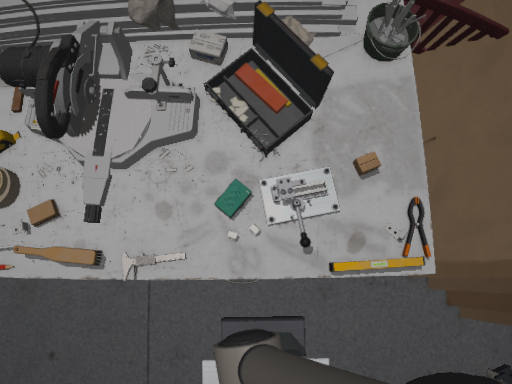

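The top view shows the jig at about (300,195), the knob at (305,241), the carton at (367,163), the bit case at (233,198) and the end caps at (233,236) and (254,229). I'll zoom in on the jig next.

```bash
cat > h.py <<'E'
import numpy as np, cv2
from plant import bot
from scipy.spatial.transform import Rotation as R
def ray(n,u,v):
    c=bot.get_calibration(n); f=192/np.tan(np.radians(c['vfov']/2))
    d=np.array([(u-c['cx'])/f,(v-c['cy'])/f]); s=d.copy()
    for _ in range(20): s=d/(1+c['k1']*(s@s))
    return np.array(c['eye']), R.from_euler('xyz',c['rotation']).as_matrix()@np.array([*s,1])
def onz(n,u,v,z):
    e,d=ray(n,u,v); return e+d*(z-e[2])/d[2]
def proj(n,p):
    c=bot.get_calibration(n); f=192/np.tan(np.radians(c['vfov']/2))
    q=R.from_euler('xyz',c['rotation']).as_matrix().T@(np.array(p)-c['eye']); s=q[:2]/q[2]
    return s*(1+c['k1']*(s@s))*f+[c['cx'],c['cy']]
E
python3 - <<'E'
from h import *
im=cv2.imread("pics/top0.png")
cv2.imwrite("pics/c1.png",cv2.resize(im[155:255,250:350],None,fx=6,fy=6,interpolation=cv2.INTER_CUBIC))
im=cv2.imread("pics/scene0.png")
cv2.imwrite("pics/c2.png",cv2.resize(im[135:225,235:355],None,fx=6,fy=6,interpolation=cv2.INTER_CUBIC))
for n,u,v in(("top",305,241),("scene",336,194)): print(onz(n,u,v,53))
E
```

```text
[ 439.2346635  -100.10923724   53.        ]
[ 439.8882076  -100.57790001   53.        ]
```

View pics/c1.png

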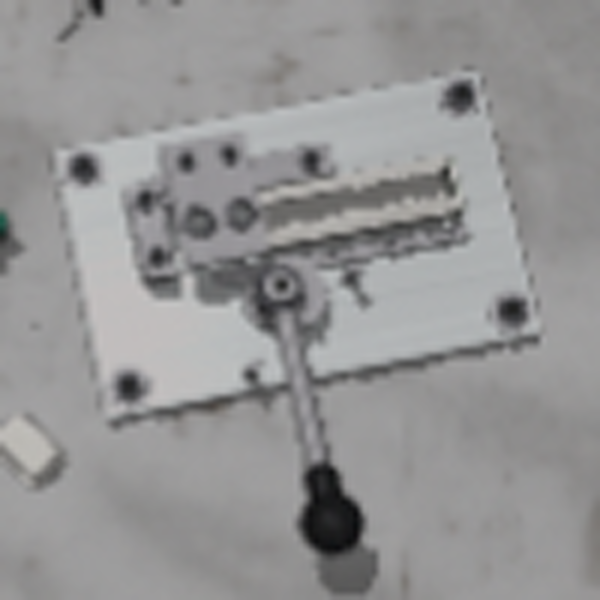

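View pics/c2.png

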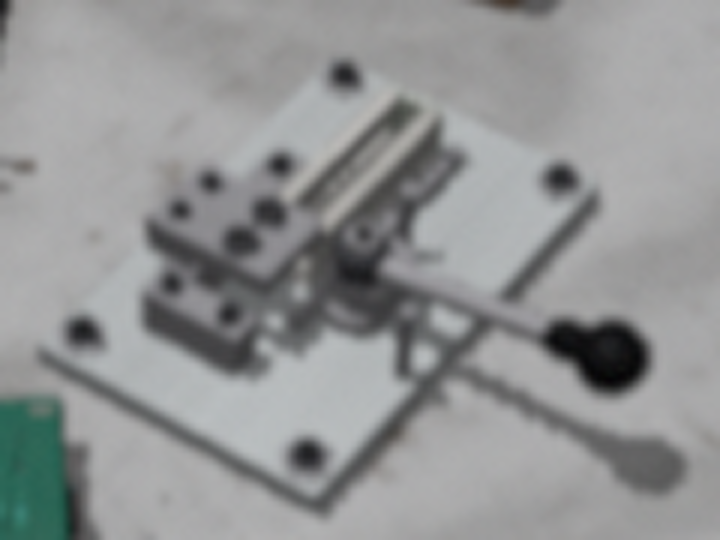

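The top crop shows the plate corners at (58,152), (478,72), (538,338) and (113,420). The pivot is at (282,286), the rail's free end runs from (458,160) to (465,208), the drill plate corners start at (165,150), and the lever is nearly open with the knob at (332,520).

```bash
cat >> h.py <<'E'
def c1(x,y,z): return onz("top",250+(x+.5)/6-.5,155+(y+.5)/6-.5,z)
def c2(x,y,z): return onz("scene",235+(x+.5)/6-.5,135+(y+.5)/6-.5,z)
E
python3 - <<'E'
from h import *
np.set_printoptions(precision=1,suppress=True)
C=[c1(*p,12) for p in((58,152),(478,72),(538,338),(113,420))]
a=C[0]-C[1]; b=C[3]-C[2]; e=C[0]-C[3]; e2=C[1]-C[2]
print(C,[np.arctan2(-v[0],v[1]) for v in(a,b)],[np.arctan2(v[1],v[0]) for v in(e,e2)],np.linalg.norm(a),np.linalg.norm(e))
th=np.mean([np.arctan2(-v[0],v[1]) for v in(a,b)]+[np.arctan2(v[1],v[0]) for v in(e,e2)])
M=np.array([[np.cos(th),-np.sin(th)],[np.sin(th),np.cos(th)]])
piv=c1(282,286,50)[:2]; piv2=c2(362,232,50)[:2]
D=[(c1(*p,54)[:2],q) for p,q in(((165,150),(36,47)),((180,265),(-18,47)),((258,250),(-18,11)))]
D+=[(c2(*p,54)[:2],q) for p,q in(((150,222),(36,47)),((262,275),(-18,47)),((325,212),(-18,11)))]
print("th",th)
O=[piv-M@[-33.4,10],piv2-M@[-33.4,10]]+[w-M@q for w,q in D]
print("origins",O, "platec",np.mean(C,0))
O=np.mean(O,0)
L=lambda p:M.T@(p[:2]-O)
print("O",O,"rail end jig",[L(c1(*p,36)) for p in((458,160),(465,208))],"scene",[L(c2(*p,36)) for p in((405,95),(440,118))])
k=L(np.array([439.5,-100.3])); d=k-[-33.4,10]; print("knob",k,np.linalg.norm(d),np.arctan2(d[1],d[0])%6.283-2.88)
print("plate corners jig",[L(p) for p in C])
E
```

```text
[array([604.5,   9.7,  12. ]), array([ 638.3, -177.4,   12. ]), array([ 518.5, -197.5,   12. ]), array([486. , -12.1,  12. ])] [np.float64(0.17873059122580504), np.float64(0.17360687101177757)] [np.float64(0.18213083390139873), np.float64(0.16620598881502258)] 190.1895917465104 120.45288628678439
th 0.17516857123850096
origins [array([571.3, -86.9]), array([575.2, -89.2]), array([567.5, -87.7]), array([571.4, -83.3]), array([571. , -80.6]), array([565.8, -83.9]), array([573.2, -84.8]), array([573.6, -87.5])] platec [561.8 -94.3  12. ]
O [571.1 -85.5] rail end jig [array([  8. , -79.2]), array([-13.1, -77.4])] scene [array([  4.6, -76.8]), array([-12.9, -74. ])]
knob [-132.2    8.4] 98.82387380856309 0.2780712330250874
plate corners jig [array([49.4, 87.9]), array([  50.1, -102.2]), array([ -71.3, -101.2]), array([-71. ,  87.1])]
```

Call:
jog_arm(
  gripper=0,
  targets=[
    {"xyz": [0,0,0],"spin": 1},
    {"xyz": [0,0,0],"spin": 0.38},
    {"xyz": [0.49,-0.23,0],"spin": 0},
    {"xyz": [0.49,-0.23,0],"spin": 0},
    {"xyz": [0.49,-0.23,0],"spin": 0},
    {"xyz": [0.49,-0.23,0],"spin": 0},
    {"xyz": [0.49,-0.23,0],"spin": 0},
    {"xyz": [0.49,-0.23,0],"spin": 0},
    {"xyz": [0.49,-0.23,0],"spin": 0},
    {"xyz": [0.49,-0.23,0],"spin": 0},
  ],
)

```text
time: 1.35
tool_pos: [445.7, -299.0, 197.8]
tcp_rot: [-3.141, 0.0, 0.175]
contact_force: [0.8, -0.2, 0.6]
grip_width: 0.9
finger_force: 0.0
```

```bash
cat >> h.py <<'E'
th=.175; M=np.array([[np.cos(th),-np.sin(th)],[np.sin(th),np.cos(th)]]); O=np.array([571.1,-85.5])
def L(p): return M.T@(np.array(p)[:2]-O)
def st():
    o=bot.get_obs(); print("t",o['time'],"jig",L(o['tool_pos']).round(1),"z",o['tool_pos'][2].round(1),"rot",o['tcp_rot'].round(3),"F jig",(M.T@o['contact_force'][:2]).round(2),o['contact_force'][2].round(2),"w",o['grip_width'].round(1))
E
python3 -c "
from h import *
st(); print(L(onz('top',367,163,20)))"
```

```text
Traceback (most recent call last):
  File "h.py", line 20, in st
    o=bot.get_obs(); print("t",o['time'],"jig",L(o['tool_pos']).round(1),"z",o['tool_pos'][2].round(1),"rot",o['tcp_rot'].round(3),"F jig",(M.T@o['contact_force'][:2]).round(2),o['contact_force'][2].round(2),"w",o['grip_width'].round(1))
                                                                                                                                                                                                                    ^^^^^^^^^^^^^^^^^^^^^
AttributeError: 'float' object has no attribute 'round'
```

```bash
sed -i "s/o\['grip_width'\].round(1)/o['grip_width']/" h.py
python3 -c "
from h import *
st(); print(L(onz('top',367,163,20)))"
```

```text
t 1.35 jig [-160.6 -188.4] z 197.8 rot [-3.141  0.     0.175] F jig [ 0.72 -0.35] 0.61 w 0.8594372942769783
[  39.08320719 -202.5417482 ]
```

Call:
jog_arm(
  targets=[
    {"xyz": [0.49,-0.24,0],"spin": 0},
    {"xyz": [0.49,-0.24,0],"spin": 0},
    {"xyz": [0.49,-0.24,0],"spin": 0},
    {"xyz": [0.49,-0.24,0],"spin": 0},
    {"xyz": [0,0,0.4],"spin": 0},
    {"xyz": [0,0,0.4],"spin": 0},
    {"xyz": [0,0,0.4],"spin": 0},
    {"xyz": [0,0,0.4],"spin": 0},
    {"xyz": [0,0,0.1],"spin": 0},
    {"xyz": [0,0,0],"spin": 0},
  ],
)

```text
time: 2.6
tool_pos: [585.9, -197.2, 62.1]
tcp_rot: [-3.141, 0.0, 0.175]
contact_force: [0.4, -0.1, -0.1]
grip_width: 0.5
finger_force: 0.0
```

```bash
python3 -c "
from h import *
st()
a=cv2.resize(bot.capture('top')[150:255,245:385],None,fx=4,fy=4,interpolation=cv2.INTER_CUBIC)
b=cv2.resize(bot.capture('scene')[100:225,235:355],None,fx=4,fy=4,interpolation=cv2.INTER_CUBIC)[:,:240*2]
h=max(a.shape[0],b.shape[0]); f=lambda i:cv2.copyMakeBorder(i,0,h-i.shape[0],0,0,0)
o=np.hstack([f(a),f(b)]); print(o.shape); cv2.imwrite('pics/d.png',cv2.resize(o,None,fx=.75,fy=.75))"
```

```text
t 2.6 jig [  -4.9 -112.5] z 62.1 rot [-3.141  0.     0.175] F jig [ 0.39 -0.14] -0.15 w 0.5187503001483315
(500, 1040, 3)
```

View pics/d.png

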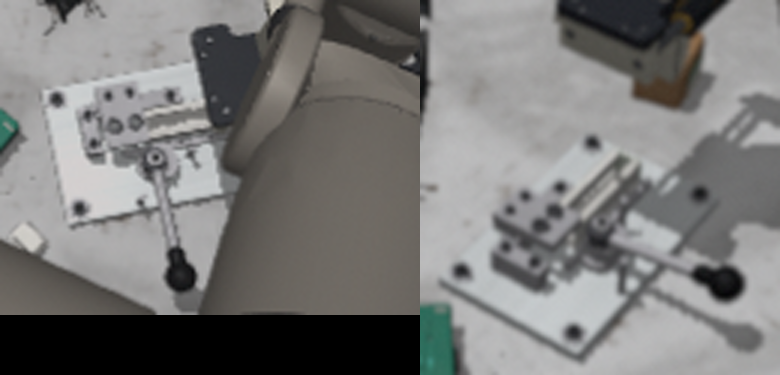

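```bash
python3 -c "
from h import *
p=proj('scene',(585.9,-197.2,62.1)); print(p,(p-[235,100])*3+[420,0])
p=proj('scene',(585.9,-197.2,128)); print(p,(p-[235,100])*3+[420,0])
cv2.imwrite('pics/e.png',cv2.resize(bot.capture('scene')[40:200,235:395],None,fx=3.6,fy=3.6))"
```

```text
[314.9694492  135.02227555] [659.90834761 105.06682666]
[317.3879485  111.90323674] [667.16384551  35.70971022]
```

View pics/e.png

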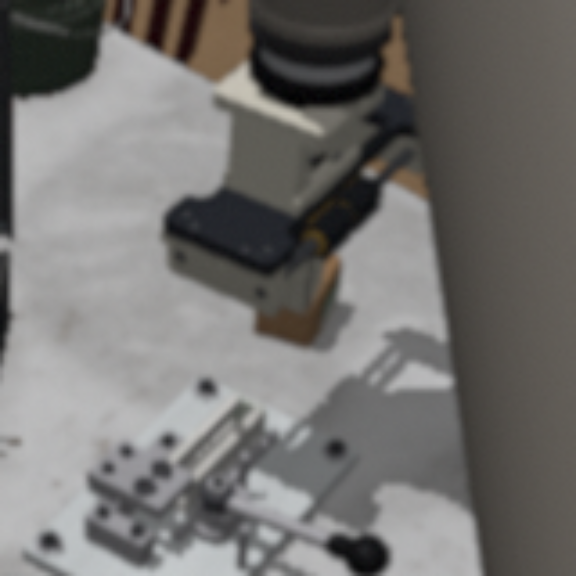

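The fingertips are hidden behind the gripper body in this view, which fits the geometry. I'll lower the arm and start the push.

Call:
jog_arm(
  targets=[
    {"xyz": [0.03,0,0.25],"spin": 0},
    {"xyz": [0,0,0.24],"spin": 0},
    {"xyz": [0,0,0],"spin": 0},
    {"xyz": [0,-0.07,0],"spin": 0},
    {"xyz": [0,-0.07,0],"spin": 0},
    {"xyz": [0,-0.07,0],"spin": 0},
    {"xyz": [0,-0.07,0],"spin": 0},
    {"xyz": [0,-0.07,0],"spin": 0},
    {"xyz": [0,-0.07,0],"spin": 0},
    {"xyz": [0,-0.07,0],"spin": 0},
  ],
)

```text
time: 4.0
tool_pos: [581.3, -157.8, 22.9]
tcp_rot: [3.142, 0.0, 0.175]
contact_force: [-0.2, 1.2, -0.0]
grip_width: 0.7
finger_force: 0.0
```

```bash
python3 -c "
from h import *
st()"
```

```text
t 4.0 jig [ -2.5 -72.9] z 22.9 rot [3.142 0.    0.175] F jig [-0.03  1.22] -0.04 w 0.7175388790941782
```

Call:
jog_arm(
  targets=[
    {"xyz": [0,-0.03,0],"spin": 0},
    {"xyz": [0,-0.03,0],"spin": 0},
    {"xyz": [0,-0.03,0],"spin": 0},
    {"xyz": [0,-0.03,0],"spin": 0},
    {"xyz": [0,-0.02,0],"spin": 0},
    {"xyz": [0,0,0],"spin": 0},
    {"xyz": [0,0,0],"spin": 0},
    {"xyz": [0,0,0],"spin": 0},
    {"xyz": [0,0,0],"spin": 0},
    {"xyz": [0,0,0],"spin": 0},
  ],
)

```text
time: 5.25
tool_pos: [579.5, -147.1, 22.9]
tcp_rot: [3.141, 0.0, 0.175]
contact_force: [0.2, 0.7, 0.7]
grip_width: 0.2
finger_force: 0.0
```

```bash
python3 -c "
from h import *
st()
p=proj('top',(579,-145,36)); print(p)
a=cv2.resize(bot.capture('top')[165:215,255:345],None,fx=8,fy=8,interpolation=cv2.INTER_CUBIC)
cv2.imwrite('pics/f.png',a)"
```

```text
t 5.25 jig [ -2.5 -62.1] z 22.9 rot [3.141 0.    0.175] F jig [0.37 0.69] 0.68 w 0.2113163703952686
[319.6008965  186.57895644]
```

View pics/f.png

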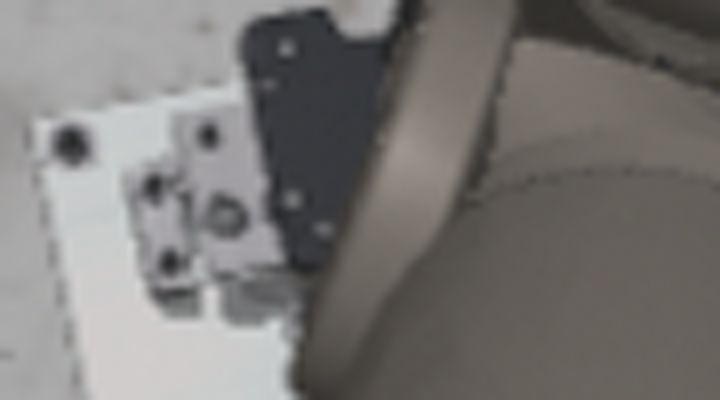

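The arm hides the rail's free end in the top view, so I'll finish the push by force.

Call:
jog_arm(
  targets=[
    {"xyz": [0,-0.01,0],"spin": 0},
    {"xyz": [0,-0.01,0],"spin": 0},
    {"xyz": [0,-0.01,0],"spin": 0},
    {"xyz": [0,-0.01,0],"spin": 0},
    {"xyz": [0,0,0],"spin": 0},
    {"xyz": [0,0,0],"spin": 0},
    {"xyz": [0,0,0],"spin": 0},
    {"xyz": [0,0,0],"spin": 0},
    {"xyz": [0,0,0],"spin": 0},
    {"xyz": [0,0,0],"spin": 0},
  ],
)

```text
time: 6.55
tool_pos: [578.9, -144.0, 22.9]
tcp_rot: [3.141, 0.0, 0.175]
contact_force: [0.2, -0.7, -0.5]
grip_width: 0.7
finger_force: 0.0
```

```bash
python3 -c "
from h import *
st()"
```

```text
t 6.55 jig [ -2.5 -58.9] z 22.9 rot [3.141 0.    0.175] F jig [ 0.06 -0.77] -0.55 w 0.7141758482294825
```

Call:
jog_arm(
  targets=[
    {"xyz": [0,-0.01,0],"spin": 0},
    {"xyz": [0,-0.01,0],"spin": 0},
    {"xyz": [0,-0.01,0],"spin": 0},
    {"xyz": [0,-0.01,0],"spin": 0},
    {"xyz": [0,0,0],"spin": 0},
    {"xyz": [0,0,0],"spin": 0},
    {"xyz": [0,0,0],"spin": 0},
    {"xyz": [0,0,0],"spin": 0},
    {"xyz": [0,0,0],"spin": 0},
    {"xyz": [0,0,0],"spin": 0},
  ],
)

```text
time: 7.8
tool_pos: [578.4, -140.8, 22.9]
tcp_rot: [3.141, -0.0, 0.175]
contact_force: [0.3, -0.1, 0.6]
grip_width: -0.1
finger_force: 0.0
```

```bash
python3 -c "
from h import *
st()"
```

```text
t 7.8 jig [ -2.5 -55.7] z 22.9 rot [ 3.141 -0.     0.175] F jig [ 0.24 -0.18] 0.59 w -0.11011346186960062
```

Call:
jog_arm(
  targets=[
    {"xyz": [0,-0.01,0],"spin": 0},
    {"xyz": [0,-0.01,0],"spin": 0},
    {"xyz": [0,-0.01,0],"spin": 0},
    {"xyz": [0,-0.01,0],"spin": 0},
    {"xyz": [0,-0.01,0],"spin": 0},
    {"xyz": [0,0,0],"spin": 0},
    {"xyz": [0,0,0],"spin": 0},
    {"xyz": [0,0,0],"spin": 0},
    {"xyz": [0,0,0],"spin": 0},
    {"xyz": [0,0,0],"spin": 0},
  ],
)

```text
time: 9.05
tool_pos: [577.6, -136.9, 22.9]
tcp_rot: [3.142, 0.0, 0.175]
contact_force: [0.1, 0.4, 0.3]
grip_width: 0.5
finger_force: 0.0
```

```bash
python3 -c "
from h import *
st()"
```

```text
t 9.05 jig [ -2.5 -51.7] z 22.9 rot [3.142 0.    0.175] F jig [0.13 0.34] 0.25 w 0.5098712185133377
```

Call:
jog_arm(
  targets=[
    {"xyz": [0,-0.01,0],"spin": 0},
    {"xyz": [0,-0.01,0],"spin": 0},
    {"xyz": [0,-0.01,0],"spin": 0},
    {"xyz": [0,-0.01,0],"spin": 0},
    {"xyz": [0,-0.01,0],"spin": 0},
    {"xyz": [0,0,0],"spin": 0},
    {"xyz": [0,0,0],"spin": 0},
    {"xyz": [0,0,0],"spin": 0},
    {"xyz": [0,0,0],"spin": 0},
    {"xyz": [0,0,0],"spin": 0},
  ],
)

```text
time: 10.3
tool_pos: [577.0, -132.9, 22.9]
tcp_rot: [3.141, -0.0, 0.175]
contact_force: [0.7, 0.2, -1.0]
grip_width: -0.0
finger_force: 0.0
```

```bash
python3 -c "
from h import *
st()"
```

```text
t 10.3 jig [ -2.5 -47.7] z 22.9 rot [ 3.141 -0.     0.175] F jig [0.7  0.03] -0.98 w -0.032506256151731514
```

Call:
jog_arm(
  targets=[
    {"xyz": [0,-0.01,0],"spin": 0},
    {"xyz": [0,-0.01,0],"spin": 0},
    {"xyz": [0,-0.01,0],"spin": 0},
    {"xyz": [0,-0.01,0],"spin": 0},
    {"xyz": [0,-0.01,0],"spin": 0},
    {"xyz": [0,0,0],"spin": 0},
    {"xyz": [0,0,0],"spin": 0},
    {"xyz": [0,0,0],"spin": 0},
    {"xyz": [0,0,0],"spin": 0},
    {"xyz": [0,0,0],"spin": 0},
  ],
)

```text
time: 11.55
tool_pos: [576.2, -129.0, 22.9]
tcp_rot: [3.141, 0.0, 0.175]
contact_force: [0.6, 0.4, 0.7]
grip_width: -0.1
finger_force: 0.0
```

```bash
python3 -c "
from h import *
st()
a=cv2.resize(bot.capture('scene')[135:210,245:345],None,fx=8,fy=8,interpolation=cv2.INTER_CUBIC)
cv2.imwrite('pics/g.png',a)"
```

```text
t 11.55 jig [ -2.5 -43.7] z 22.9 rot [3.141 0.    0.175] F jig [0.64 0.27] 0.71 w -0.05765644962736529
```

View pics/g.png

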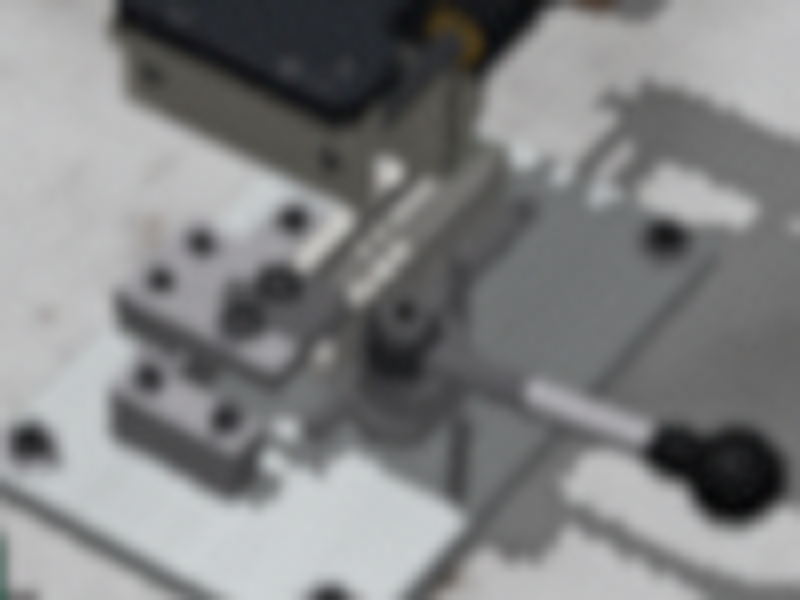

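```bash
python3 -c "
from h import *
g=lambda x,y,z:L(onz('scene',245+(x+.5)/8-.5,135+(y+.5)/8-.5,z))
for p in((495,150),(440,180),(345,295)): print(p,g(*p,36))
P=lambda j,z:(proj('scene',[*(O+M@j),z])-[245,135]+.5)*8-.5
for j in([0,-39],[0,-77],[-12.5,-39],[-12.5,-77]):print(j,P(j,36))
for z in(23,36,60,89):print(z,P([-2.5,-43.7],z))"
```

```text
(495, 150) [ -8.48371176 -74.58049019]
(440, 180) [ -2.7928265  -55.03907758]
(345, 295) [-7.09320538 -1.59817397]
[0, -39] [399.82455605 207.75817422]
[0, -77] [474.41662457 133.18473855]
[-12.5, -39] [437.43170446 226.34971982]
[-12.5, -77] [511.64629422 151.07461281]
23 [414.22708323 235.61050332]
36 [416.6929316 202.0630081]
60 [421.35139255 138.58288573]
89 [427.17119986  59.08761115]
```

The rail's far end is in the arm's shadow in this crop, so I can't tell whether it moved. Pushing on by force is the quickest check.

Call:
jog_arm(
  targets=[
    {"xyz": [0,-0.01,0],"spin": 0},
    {"xyz": [0,-0.01,0],"spin": 0},
    {"xyz": [0,-0.01,0],"spin": 0},
    {"xyz": [0,-0.01,0],"spin": 0},
    {"xyz": [0,-0.01,0],"spin": 0},
    {"xyz": [0,0,0],"spin": 0},
    {"xyz": [0,0,0],"spin": 0},
    {"xyz": [0,0,0],"spin": 0},
    {"xyz": [0,0,0],"spin": 0},
    {"xyz": [0,0,0],"spin": 0},
  ],
)

```text
time: 12.85
tool_pos: [575.6, -125.1, 22.9]
tcp_rot: [3.142, -0.0, 0.175]
contact_force: [0.5, 0.6, 0.2]
grip_width: 0.7
finger_force: 0.0
```

```bash
python3 -c "
from h import *
st()
a=cv2.resize(bot.capture('scene')[140:190,280:330],None,fx=11,fy=11,interpolation=cv2.INTER_CUBIC)
b=cv2.resize(cv2.imread('pics/scene0.png')[140:190,280:330],None,fx=5,fy=5,interpolation=cv2.INTER_CUBIC)
a=np.clip((a/255.)**.6*1.2*255,0,255).astype(np.uint8)
cv2.imwrite('pics/i.png',np.hstack([a,cv2.copyMakeBorder(b,0,300,0,0,0)]))
P=lambda j,z:(proj('scene',[*(O+M@j),z])-[280,140]+.5)*11-.5
for j in([12.5,-39],[-12.5,-39],[-12.5,-77],[-17,-80]):print(j,P(j,36),P(j,12))
for x in(-12,7):
  for y in(-20.7,-58.7):print(x,y,P([x,y],23),P([x,y],60))
"
```

```text
t 12.85 jig [ -2.5 -39.7] z 22.9 rot [ 3.142 -0.     0.175] F jig [0.65 0.54] 0.24 w 0.7224709338043257
[12.5, -39] [113.71891219 205.53677656] [108.69225942 290.08303991]
[-12.5, -39] [216.65609364 256.41836475] [209.94358401 340.95386927]
[-12.5, -77] [318.70115455 152.91509261] [310.54912334 237.45468095]
[-17, -80] [345.11719883 153.79998959] [336.55405974 238.33855594]
-12 -20.7 [160.73530089 352.7930592 ] [170.09568248 219.3864973 ]
-12 -58.7 [263.93310881 247.37677005] [275.65545617 113.97616209]
7 -20.7 [ 82.692894   313.32364985] [ 90.00264893 179.90853288]
7 -58.7 [186.65214702 209.39599689] [196.3692662   76.02542274]
```

View pics/i.png

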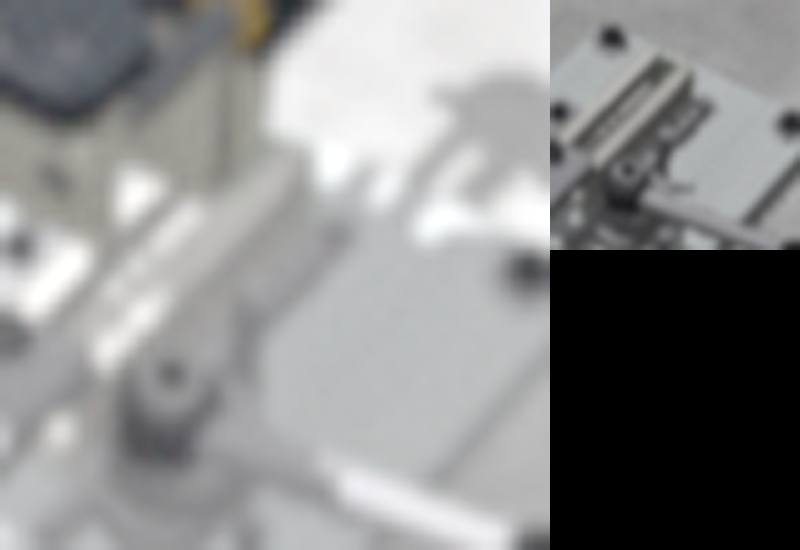

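```bash
python3 -c "
from h import *
T=np.array([585.9,-197.2])
for p in((282,113.6),(310,124.7),(320,119)):
  for z in (62,90,128): print(p,z,M.T@(onz('scene',*p,z)[:2]-T))
# top image f, TCP (579.5,-147.1,23)
T=np.array([579.5,-147.1])
for p in((285,171),(292,198),(295,166)):
  for z in(89,130,160): print('top',p,z,M.T@(onz('top',*p,z)[:2]-T))
"
```

```text
(282, 113.6) 62 [104.41904201 -19.55307581]
(282, 113.6) 90 [84.86319277 10.15976314]
(282, 113.6) 128 [58.32311166 50.48433028]
(310, 124.7) 62 [ 28.75776746 -24.27394783]
(310, 124.7) 90 [12.12712306  5.62140876]
(310, 124.7) 128 [-10.4430372   46.19367841]
(320, 119) 62 [ 21.13354223 -55.92950519]
(320, 119) 90 [  4.79766448 -24.8102862 ]
(320, 119) 128 [-17.37245532  17.42293959]
top (285, 171) 89 [44.27007049 87.48550275]
top (285, 171) 130 [34.38237275 92.27338518]
top (285, 171) 160 [27.14747196 95.77671378]
top (292, 198) 89 [-24.68133263  84.48829252]
top (292, 198) 130 [-31.49945942  89.40960442]
top (292, 198) 160 [-36.48833269  93.01056435]
top (295, 166) 89 [52.05626281 60.78154497]
top (295, 166) 130 [41.82194022 66.75823124]
top (295, 166) 160 [34.3334115  71.13141631]
```

I can't tell from this view. I'll back out along the channel, rise and clear the top view.

Call:
jog_arm(
  targets=[
    {"xyz": [0,0.2,0],"spin": 0},
    {"xyz": [0,0.4,0],"spin": 0},
    {"xyz": [0,0.4,0],"spin": 0},
    {"xyz": [0,0,-0.5],"spin": 0},
    {"xyz": [0,0,-0.6],"spin": 0},
    {"xyz": [-0.5,-0.1,-0.2],"spin": 0},
    {"xyz": [-0.6,-0.5,0],"spin": 0},
    {"xyz": [-0.6,-0.6,0],"spin": 0},
    {"xyz": [-0.5,-0.6,0],"spin": 0},
    {"xyz": [0,-0.4,0],"spin": 0},
  ],
)

```text
time: 14.15
tool_pos: [387.0, -63.5, 127.0]
tcp_rot: [-3.141, 0.001, 0.173]
contact_force: [1.1, -0.5, 0.0]
grip_width: 0.4
finger_force: 0.0
```

```bash
python3 -c "
from h import *
st()
i=bot.capture('top'); cv2.imwrite('pics/t1.png',i); s=bot.capture('scene'); cv2.imwrite('pics/s1.png',s)
a=cv2.resize(i[165:215,265:340],None,fx=8,fy=8,interpolation=cv2.INTER_CUBIC)
b=cv2.resize(s[140:190,270:345],None,fx=8,fy=8,interpolation=cv2.INTER_CUBIC)
cv2.imwrite('pics/j.png',cv2.resize(np.vstack([a,b]),None,fx=.75,fy=.75))
"
```

```text
t 14.15 jig [-177.4   53.7] z 127.0 rot [-3.141e+00  1.000e-03  1.730e-01] F jig [ 0.95 -0.72] 0.03 w 0.35956540795265923
```

View pics/j.png

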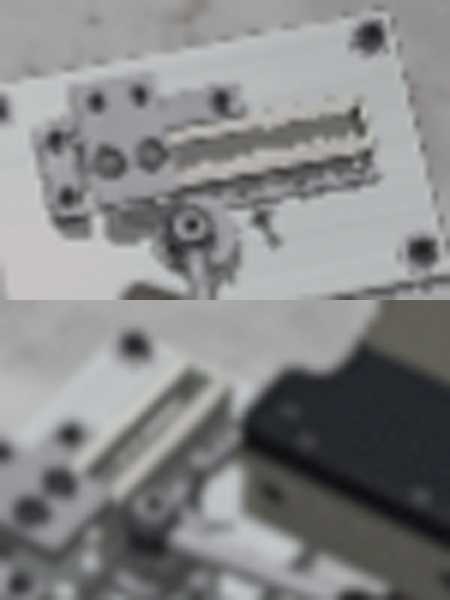

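The rail's free end is still at its starting place: about (325,184) in the top picture. So the finger never met it. I'll check by numbers how far the rail moved and whether the gripper body projects where the tool pose says it should.

```bash
python3 - <<'E'
from h import *
a=cv2.imread('pics/top0.png');b=cv2.imread('pics/t1.png')
for y0,y1,x0,x1 in((178,192,305,335),(158,176,255,275)):
    f=lambda i:cv2.cvtColor(i[y0:y1,x0:x1],cv2.COLOR_BGR2GRAY).astype(np.float32)
    print('shift',cv2.phaseCorrelate(f(a),f(b)))
o=bot.get_obs(); T=o['tool_pos']
for z in (66,90,108,140):
    print(z,[proj('scene',[*(T[:2]+M@[sx,95]),T[2]+z]).round(0) for sx in(37,-37)],'top',[proj('top',[*(T[:2]+M@[sx,95]),T[2]+z]).round(0) for sx in(37,-37)])
for z in (0,66): print('tip',z,proj('scene',T+[0,0,z]).round(0),proj('top',T+[0,0,z]).round(0))
# silhouettes
for n,f0,f1 in(('scene','scene0','s1'),('top','top0','t1')):
    d=cv2.absdiff(cv2.imread(f'pics/{f0}.png'),cv2.imread(f'pics/{f1}.png')).max(2)>25
    d=cv2.morphologyEx(d.astype(np.uint8),cv2.MORPH_OPEN,np.ones((3,3)))
    cs=cv2.findContours(d,cv2.RETR_EXTERNAL,cv2.CHAIN_APPROX_SIMPLE)[0]
    c=max(cs,key=cv2.contourArea); print(n,cv2.boundingRect(c),cv2.approxPolyDP(c,3,True)[:,0].tolist())
E
```

```text
shift ((0.036102324397695895, 0.4866179628911631), 0.9976220744185977)
shift ((-0.053178480957166485, -0.05724156617253229), 0.9445999925335248)
66 [array([306., 189.]), array([345., 209.])] top [array([248., 252.]), array([254., 287.])]
90 [array([307., 179.]), array([346., 199.])] top [array([247., 251.]), array([254., 288.])]
108 [array([307., 171.]), array([348., 192.])] top [array([247., 251.]), array([254., 288.])]
140 [array([309., 157.]), array([351., 177.])] top [array([246., 250.]), array([254., 289.])]
tip 0 [348. 192.] [293. 261.]
tip 66 [353. 166.] [296. 260.]
scene (309, 0, 203, 195) [[511, 0], [447, 0], [440, 5], [438, 0], [355, 0], [362, 9], [358, 12], [352, 0], [329, 0], [329, 35], [344, 58], [337, 63], [345, 75], [340, 106], [328, 114], [335, 124], [333, 141], [324, 152], [317, 151], [310, 158], [310, 175], [321, 180], [328, 173], [324, 182], [349, 194], [361, 172], [366, 172], [383, 152], [387, 134], [398, 135], [399, 127], [392, 133], [387, 129], [387, 134], [379, 127], [386, 117], [402, 122], [402, 116], [391, 111], [389, 103], [405, 44], [421, 48], [443, 41], [464, 42], [461, 86], [495, 13], [502, 18], [493, 30], [490, 45], [502, 43], [503, 54], [511, 57]]
top (248, 212, 122, 74) [[248, 252], [252, 278], [275, 278], [280, 285], [289, 284], [284, 278], [330, 275], [332, 283], [341, 284], [343, 276], [338, 278], [331, 271], [352, 269], [366, 276], [369, 268], [366, 239], [298, 219], [291, 212], [286, 212], [273, 226], [263, 251]]
```

The rail has not moved along the channel. The gripper body also shows 30 to 40 mm higher than the reported TCP implies, so the closed fingertips probably passed above the rail. I'll go back beyond the open end and touch off downwards.

Call:
jog_arm(
  targets=[
    {"xyz": [0.44,0.43,0],"spin": 0},
    {"xyz": [0.44,0.43,0],"spin": 0},
    {"xyz": [0.44,0.43,0],"spin": 0},
    {"xyz": [0.44,0.43,0],"spin": 0},
    {"xyz": [0.43,0.43,0],"spin": 0},
    {"xyz": [0,0,0.5],"spin": 0},
    {"xyz": [0,0,0.5],"spin": 0},
    {"xyz": [0,0,0.2],"spin": 0},
    {"xyz": [0,0,0.1],"spin": 0},
    {"xyz": [0,0,0],"spin": 0},
  ],
)

```text
time: 15.5
tool_pos: [592.9, -203.7, 23.6]
tcp_rot: [3.141, -0.001, 0.175]
contact_force: [0.5, -0.3, 0.6]
grip_width: 0.4
finger_force: 0.0
```

```bash
python3 - <<'E'
from h import *
st()
s=bot.capture('scene'); cv2.imwrite('pics/s2.png',s)
T=bot.get_obs()['tool_pos']
for z in(0,20,40,66): print(z,proj('scene',T+[0,0,z]).round(1))
a=cv2.imread('pics/scene0.png')
# along the projected finger line: old / new colour
for z in range(-10,80,6):
    u,v=proj('scene',T+[0,0,z]).round().astype(int); print(z,(u,v),a[v,u],s[v,u])
E
```

```text
t 15.5 jig [   0.9 -120.2] z 23.6 rot [ 3.141e+00 -1.000e-03  1.750e-01] F jig [ 0.41 -0.4 ] 0.63 w 0.41871346356971034
0 [313.2 144.6]
20 [313.9 138.1]
40 [314.5 131.5]
66 [315.5 122.6]
-10 (np.int64(313), np.int64(148)) [153 152 154] [164 164 165]
-4 (np.int64(313), np.int64(146)) [151 151 152] [162 161 162]
2 (np.int64(313), np.int64(144)) [154 154 155] [164 165 165]
8 (np.int64(313), np.int64(142)) [153 153 153] [165 165 165]
14 (np.int64(314), np.int64(140)) [151 152 153] [163 164 164]
20 (np.int64(314), np.int64(138)) [154 154 154] [158 159 159]
26 (np.int64(314), np.int64(136)) [144 144 145] [104 106 108]
32 (np.int64(314), np.int64(134)) [68 73 82] [72 78 80]
38 (np.int64(314), np.int64(132)) [36 50 65] [74 80 81]
44 (np.int64(315), np.int64(130)) [34 51 67] [76 81 82]
50 (np.int64(315), np.int64(128)) [36 51 67] [71 76 77]
56 (np.int64(315), np.int64(126)) [38 53 69] [57 57 57]
62 (np.int64(315), np.int64(124)) [47 65 84] [46 43 41]
68 (np.int64(316), np.int64(122)) [ 63  87 112] [48 47 46]
74 (np.int64(316), np.int64(120)) [ 82 106 132] [33 34 34]
```

Call:
jog_arm(
  targets=[
    {"xyz": [0,0,0.05],"spin": 0},
    {"xyz": [0,0,0.05],"spin": 0},
    {"xyz": [0,0,0.04],"spin": 0},
    {"xyz": [0,0,0.02],"spin": 0},
    {"xyz": [0,0,0.02],"spin": 0},
    {"xyz": [0,0,0.02],"spin": 0},
    {"xyz": [0,0,0.02],"spin": 0},
    {"xyz": [0,0,0],"spin": 0},
    {"xyz": [0,0,0],"spin": 0},
    {"xyz": [0,0,0],"spin": 0},
  ],
)

```text
time: 16.8
tool_pos: [592.5, -203.1, 5.4]
tcp_rot: [3.141, -0.0, 0.175]
contact_force: [-0.1, -0.3, -1.0]
grip_width: 0.5
finger_force: 0.0
```

```bash
python3 - <<'E'
from h import *
st()
E
```

```text
t 16.8 jig [   0.6 -119.6] z 5.4 rot [ 3.141 -0.     0.175] F jig [-0.13 -0.33] -1.03 w 0.5348650636425507
```

Call:
jog_arm(
  targets=[
    {"xyz": [0,0,0.02],"spin": 0},
    {"xyz": [0,0,0.02],"spin": 0},
    {"xyz": [0,0,0.02],"spin": 0},
    {"xyz": [0,0,0.02],"spin": 0},
    {"xyz": [0,0,0.02],"spin": 0},
    {"xyz": [0,0,0],"spin": 0},
    {"xyz": [0,0,0],"spin": 0},
    {"xyz": [0,0,0],"spin": 0},
    {"xyz": [0,0,0],"spin": 0},
    {"xyz": [0,0,0],"spin": 0},
  ],
)

```text
time: 18.05
tool_pos: [592.4, -203.1, -2.6]
tcp_rot: [3.141, -0.0, 0.175]
contact_force: [0.3, 1.1, 0.4]
grip_width: 0.5
finger_force: 0.0
```

```bash
python3 - <<'E'
from h import *
st()
s=bot.capture('scene'); cv2.imwrite('pics/s3.png',s)
T=bot.get_obs()['tool_pos']
for z in range(-6,80,6):
    u,v=proj('scene',T+[0,0,z]).round().astype(int); print(z,(u,v),s[v,u].mean().round())
E
```

```text
t 18.05 jig [   0.5 -119.5] z -2.6 rot [ 3.141 -0.     0.175] F jig [0.52 0.98] 0.37 w 0.5196839292041848
-6 (np.int64(312), np.int64(155)) 127.0
0 (np.int64(312), np.int64(153)) 109.0
6 (np.int64(313), np.int64(151)) 103.0
12 (np.int64(313), np.int64(150)) 107.0
18 (np.int64(313), np.int64(148)) 149.0
24 (np.int64(313), np.int64(146)) 143.0
30 (np.int64(313), np.int64(144)) 85.0
36 (np.int64(314), np.int64(142)) 79.0
42 (np.int64(314), np.int64(140)) 80.0
48 (np.int64(314), np.int64(138)) 74.0
54 (np.int64(314), np.int64(136)) 55.0
60 (np.int64(314), np.int64(134)) 44.0
66 (np.int64(315), np.int64(132)) 48.0
72 (np.int64(315), np.int64(130)) 36.0
78 (np.int64(315), np.int64(128)) 25.0
```

The reported TCP is below the table with no contact, so the real fingertip is clearly higher than reported. I'll keep lowering until it touches.

Call:
jog_arm(
  targets=[
    {"xyz": [0,0,0.02],"spin": 0},
    {"xyz": [0,0,0.02],"spin": 0},
    {"xyz": [0,0,0.02],"spin": 0},
    {"xyz": [0,0,0.02],"spin": 0},
    {"xyz": [0,0,0.02],"spin": 0},
    {"xyz": [0,0,0.02],"spin": 0},
    {"xyz": [0,0,0.01],"spin": 0},
    {"xyz": [0,0,0],"spin": 0},
    {"xyz": [0,0,0],"spin": 0},
    {"xyz": [0,0,0],"spin": 0},
  ],
)

```text
time: 19.35
tool_pos: [592.5, -203.1, -13.0]
tcp_rot: [3.141, -0.0, 0.175]
contact_force: [-0.5, 0.1, -0.0]
grip_width: 0.2
finger_force: 0.0
```

Call:
jog_arm(
  targets=[
    {"xyz": [0,0,0.02],"spin": 0},
    {"xyz": [0,0,0.02],"spin": 0},
    {"xyz": [0,0,0.02],"spin": 0},
    {"xyz": [0,0,0.02],"spin": 0},
    {"xyz": [0,0,0.02],"spin": 0},
    {"xyz": [0,0,0.02],"spin": 0},
    {"xyz": [0,0,0],"spin": 0},
    {"xyz": [0,0,0],"spin": 0},
    {"xyz": [0,0,0],"spin": 0},
    {"xyz": [0,0,0],"spin": 0},
  ],
)

```text
time: 20.6
tool_pos: [592.4, -203.1, -22.6]
tcp_rot: [3.141, -0.0, 0.175]
contact_force: [-0.4, 0.5, 0.7]
grip_width: 0.3
finger_force: 0.0
```

Call:
jog_arm(
  targets=[
    {"xyz": [0,0,0.02],"spin": 0},
    {"xyz": [0,0,0.02],"spin": 0},
    {"xyz": [0,0,0.02],"spin": 0},
    {"xyz": [0,0,0.02],"spin": 0},
    {"xyz": [0,0,0.02],"spin": 0},
    {"xyz": [0,0,0.02],"spin": 0},
    {"xyz": [0,0,0],"spin": 0},
    {"xyz": [0,0,0],"spin": 0},
    {"xyz": [0,0,0],"spin": 0},
    {"xyz": [0,0,0],"spin": 0},
  ],
)

```text
time: 21.85
tool_pos: [592.9, -203.5, -28.4]
tcp_rot: [3.14, -0.002, 0.175]
contact_force: [-8.8, 2.9, 27.0]
grip_width: 0.6
finger_force: 13.0
```

```bash
python3 - <<'E'
from h import *
st()
s=bot.capture('scene'); cv2.imwrite('pics/s4.png',s); a=cv2.imread('pics/scene0.png')
T=bot.get_obs()['tool_pos']
for z in range(0,80,6):
    u,v=proj('scene',T+[0,0,z]).round().astype(int); print(z,(u,v),s[v,u].mean().round())
d=cv2.absdiff(s,a).max(2)>30
for v in range(130,176,3): print(v,''.join('#' if x else '.' for x in d[v,280:345]))
E
```

```text
t 21.85 jig [   0.9 -120. ] z -28.4 rot [ 3.14e+00 -2.00e-03  1.75e-01] F jig [-8.15  4.35] 26.99 w 0.5981319462879636
0 (np.int64(312), np.int64(161)) 96.0
6 (np.int64(312), np.int64(159)) 107.0
12 (np.int64(312), np.int64(157)) 114.0
18 (np.int64(312), np.int64(156)) 114.0
24 (np.int64(312), np.int64(154)) 101.0
30 (np.int64(313), np.int64(152)) 79.0
36 (np.int64(313), np.int64(150)) 80.0
42 (np.int64(313), np.int64(148)) 79.0
48 (np.int64(313), np.int64(146)) 67.0
54 (np.int64(313), np.int64(144)) 47.0
60 (np.int64(314), np.int64(142)) 47.0
66 (np.int64(314), np.int64(140)) 43.0
72 (np.int64(314), np.int64(138)) 29.0
78 (np.int64(314), np.int64(136)) 24.0
130 ###########################.#######..#########################..#
133 #################################################################
136 #################################################..##############
139 ###############################################.#####..........##
142 ############################################..####...............
145 .###########.####################################.###############
148 ......####.....##################################################
151 .............####################################################
154 ..............#####....##########################################
157 ...........####......#####..#####################################
160 ...................####.......###################################
163 ..................##........#...###############...###############
166 .............................################........############
169 ..........................#################............##########
172 ........................####################.................####
175 .............................##############......................
```

It touched at TCP z -28.4, so the tip is about 28 mm above the reported TCP if that was the table, or 40 mm if it was the plate edge. TCP z of -12 puts the tip at 16 or 28 mm, on the plug either way.

Call:
jog_arm(
  targets=[
    {"xyz": [0,0,-0.25],"spin": 0},
    {"xyz": [0,0,0],"spin": 0},
    {"xyz": [-0.02,-0.08,0],"spin": 0},
    {"xyz": [0,-0.08,0],"spin": 0},
    {"xyz": [0,-0.08,0],"spin": 0},
    {"xyz": [0,-0.08,0],"spin": 0},
    {"xyz": [0,-0.08,0],"spin": 0},
    {"xyz": [0,-0.08,0],"spin": 0},
    {"xyz": [0,-0.08,0],"spin": 0},
    {"xyz": [0,0,0],"spin": 0},
  ],
)

```text
time: 23.15
tool_pos: [583.0, -158.7, -12.2]
tcp_rot: [-3.142, 0.0, 0.175]
contact_force: [-0.8, 0.1, 0.5]
grip_width: 0.5
finger_force: 0.0
```

```bash
python3 - <<'E'
from h import *
st()
E
```

```text
t 23.15 jig [ -1.1 -74.2] z -12.2 rot [-3.142  0.     0.175] F jig [-0.74  0.25] 0.49 w 0.4849348389118186
```

Call:
jog_arm(
  targets=[
    {"xyz": [0,-0.03,0],"spin": 0},
    {"xyz": [0,-0.03,0],"spin": 0},
    {"xyz": [0,-0.03,0],"spin": 0},
    {"xyz": [0,-0.03,0],"spin": 0},
    {"xyz": [0,-0.01,0],"spin": 0},
    {"xyz": [0,-0.01,0],"spin": 0},
    {"xyz": [0,-0.01,0],"spin": 0},
    {"xyz": [0,-0.01,0],"spin": 0},
    {"xyz": [0,-0.01,0],"spin": 0},
    {"xyz": [0,0,0],"spin": 0},
  ],
)

```text
time: 24.4
tool_pos: [580.6, -145.8, -12.3]
tcp_rot: [-3.142, 0.0, 0.175]
contact_force: [-0.6, -0.4, -0.1]
grip_width: 0.4
finger_force: 0.1
```

```bash
python3 - <<'E'
from h import *
st()
E
```

```text
t 24.4 jig [ -1.1 -61. ] z -12.3 rot [-3.142  0.     0.175] F jig [-0.71 -0.3 ] -0.05 w 0.415202008713865
```

Call:
jog_arm(
  targets=[
    {"xyz": [0,-0.01,0],"spin": 0},
    {"xyz": [0,-0.01,0],"spin": 0},
    {"xyz": [0,-0.01,0],"spin": 0},
    {"xyz": [0,-0.01,0],"spin": 0},
    {"xyz": [0,-0.01,0],"spin": 0},
    {"xyz": [0,-0.01,0],"spin": 0},
    {"xyz": [0,-0.01,0],"spin": 0},
    {"xyz": [0,0,0],"spin": 0},
    {"xyz": [0,0,0],"spin": 0},
    {"xyz": [0,0,0],"spin": 0},
  ],
)

```text
time: 25.65
tool_pos: [580.8, -142.7, -11.6]
tcp_rot: [3.138, -0.002, 0.175]
contact_force: [0.9, -10.1, 0.2]
grip_width: 0.1
finger_force: 4.7
```

```bash
python3 - <<'E'
from h import *
st(); print(bot.get_obs()['finger_force'])
s=bot.capture('scene'); cv2.imwrite('pics/s5.png',s); a=cv2.imread('pics/scene0.png')
# profile along near flange top (jig x=-11, z=36): brightness and saturation-like (R-B)
for y in range(-90,12,6):
    u,v=proj('scene',[*(O+M@[-11,y]),36]); f=lambda i:cv2.getRectSubPix(i,(1,1),(float(u),float(v)))[0,0]
    print(y,f(a),f(s))
E
```

```text
t 25.65 jig [ -0.4 -58. ] z -11.6 rot [ 3.138e+00 -2.000e-03  1.750e-01] F jig [ -0.91 -10.09] 0.16 w 0.13165978933249553
4.702587170759216
-90 [156 156 157] [165 166 166]
-84 [160 160 159] [152 151 152]
-78 [161 163 160] [113 113 111]
-72 [138 141 141] [94 96 95]
-66 [144 147 149] [82 87 88]
-60 [146 149 151] [71 76 77]
-54 [148 152 153] [67 72 73]
-48 [148 151 153] [75 80 82]
-42 [149 152 154] [79 85 85]
-36 [149 152 153] [92 97 95]
-30 [145 149 150] [ 98  99 100]
-24 [148 150 151] [94 95 97]
-18 [150 152 154] [87 89 90]
-12 [150 153 155] [91 94 95]
-6 [149 152 155] [103 104 106]
0 [122 124 125] [92 93 94]
6 [79 78 79] [74 73 74]
```

Contact came at jig y -58 with 10 N, just where the rail should be home. I'll back off, rise and move over beside the lever, then check the rail.

Call:
jog_arm(
  targets=[
    {"xyz": [0,0.1,0],"spin": 0},
    {"xyz": [0,0.2,0],"spin": 0},
    {"xyz": [0,0,-0.6],"spin": 0},
    {"xyz": [0,0,-0.7],"spin": 0},
    {"xyz": [-0.33,-0.39,0],"spin": 0},
    {"xyz": [-0.33,-0.4,0],"spin": 0},
    {"xyz": [-0.34,-0.4,0],"spin": 0},
    {"xyz": [-0.34,-0.4,0],"spin": 0},
    {"xyz": [0,0,0],"spin": 0},
    {"xyz": [0,0,0],"spin": 0},
  ],
)

```text
time: 26.95
tool_pos: [457.3, -58.1, 92.1]
tcp_rot: [3.141, -0.001, 0.175]
contact_force: [0.2, -0.1, 0.3]
grip_width: 0.5
finger_force: 0.0
```

```bash
python3 - <<'E'
from h import *
st()
t=bot.capture('top'); cv2.imwrite('pics/t6.png',t); a=cv2.imread('pics/top0.png')
for x in(-9,8):
  print(x)
  for y in range(-90,-20,4):
    u,v=proj('top',[*(O+M@[x,y]),36]); f=lambda i:int(cv2.getRectSubPix(i,(1,1),(float(u),float(v)))[0,0].mean())
    r=lambda i:int(cv2.getRectSubPix(i,(1,1),(float(u),float(v)))[0,0,2])-int(cv2.getRectSubPix(i,(1,1),(float(u),float(v)))[0,0,0])
    print(y,f(a),r(a),'|',f(t),r(t))
k=cv2.cvtColor(t,cv2.COLOR_BGR2GRAY)<45
for v in range(225,250,2): print(v,''.join('#' if x else '.' for x in k[v,280:325]))
E
```

```text
t 26.95 jig [-107.3   46.8] z 92.1 rot [ 3.141e+00 -1.000e-03  1.750e-01] F jig [ 0.16 -0.08] 0.35 w 0.5163384639231187
-9
-90 173 -3 | 178 -3
-86 174 -3 | 170 -3
-82 172 -4 | 135 1
-78 154 0 | 100 7
-74 171 5 | 87 9
-70 157 5 | 89 10
-66 163 5 | 93 10
-62 163 7 | 95 10
-58 168 6 | 97 10
-54 164 7 | 99 11
-50 162 6 | 101 10
-46 166 6 | 103 11
-42 166 6 | 104 11
-38 168 6 | 105 12
-34 168 5 | 106 11
-30 171 6 | 107 12
-26 168 5 | 108 12
-22 170 5 | 108 13
8
-90 171 -4 | 179 -4
-86 172 -4 | 180 -5
-82 172 -4 | 179 -4
-78 162 0 | 178 -3
-74 132 3 | 180 -4
-70 167 5 | 179 -4
-66 170 5 | 179 -3
-62 167 5 | 179 -4
-58 165 5 | 180 -3
-54 168 5 | 173 -3
-50 171 5 | 143 0
-46 166 6 | 110 5
-42 170 5 | 88 9
-38 169 5 | 88 9
-34 174 5 | 92 10
-30 167 4 | 95 10
-26 167 5 | 97 11
-22 169 5 | 99 11
225 .............................................
227 .............................................
229 .............................................
231 .............................................
233 #............................................
235 .............................................
237 .............................................
239 .............................................
241 .........##.................##...............
243 ........######...#############...............
245 ........######........#######................
247 .............................................
249 .............................................
```

The plate now shows bare where the rail's end was, at jig y -78 to -58. So the rail has moved, which fits the firm contact at home. Next is the lever.

Call:
jog_arm(
  targets=[
    {"xyz": [0,0,0.5],"spin": 0},
    {"xyz": [0,0,0.5],"spin": 0},
    {"xyz": [0,0,0.25],"spin": 0},
    {"xyz": [0,0,0],"spin": 0},
    {"xyz": [0,0.12,0],"spin": 0},
    {"xyz": [0,0.12,0],"spin": 0},
    {"xyz": [0,0.11,0],"spin": 0},
    {"xyz": [0.04,0.12,0],"spin": 0},
    {"xyz": [0.04,0.12,0],"spin": 0},
    {"xyz": [0,0,0],"spin": 0},
  ],
)

```text
time: 28.25
tool_pos: [471.4, -103.7, -8.2]
tcp_rot: [3.141, -0.001, 0.174]
contact_force: [-0.4, -0.3, -0.0]
grip_width: 0.1
finger_force: 0.0
```

```bash
python3 - <<'E'
from h import *
st(); print(bot.get_obs()['finger_force'])
t=bot.capture('scene'); cv2.imwrite('pics/s7.png',t)
k=cv2.cvtColor(t,cv2.COLOR_BGR2GRAY)<45
for v in range(165,215,2): print(v,''.join('#' if x else '.' for x in k[v,290:380]))
for q in(.28,.5,.8): 
  p=np.array([-33.4,10])+101*np.array([np.cos(2.88+q),np.sin(2.88+q)]);print(q,proj('scene',[*(O+M@p),53]))
E
```

```text
t 28.25 jig [-101.3   -0.6] z -8.2 rot [ 3.141e+00 -1.000e-03  1.740e-01] F jig [-0.41 -0.24] -0.04 w 0.09742425565825849
0.0
165 ..................................................##########..............................
167 ................................................###########...............................
169 ..............................................#############...............................
171 .............#####..........................#####..#######................................
173 ...####....###########.....................###############................................
175 .#########################...............##################...............................
177 ##....########################.........####################...............................
179 .#...#############################...######################...............................
181 ####....###############################....###############................................
183 #####...##############################......#####.........................................
185 ...#################
[... 797 characters left out ...]
.................................
203 .....................................................................................#....
205 ....................................................................................##....
207 ....................................................................................##....
209 ..........................................................................................
211 ..........................................................................................
213 ..........................................................................................
0.28 [337.04942677 194.59317692]
0.5 [341.27596188 187.63703369]
0.8 [343.22802687 177.47215267]
```

Call:
jog_arm(
  targets=[
    {"xyz": [0.04,0.07,0],"spin": 0},
    {"xyz": [0.04,0.06,0],"spin": 0},
    {"xyz": [0.06,0.06,0],"spin": 0},
    {"xyz": [0.06,0.06,0],"spin": 0},
    {"xyz": [0.07,0.05,0],"spin": 0},
    {"xyz": [0.07,0.04,0],"spin": 0},
    {"xyz": [0.07,0.03,0],"spin": 0},
    {"xyz": [0.07,0.03,0],"spin": 0},
    {"xyz": [0,0,0],"spin": 0},
    {"xyz": [0,0,0],"spin": 0},
  ],
)

```text
time: 29.55
tool_pos: [513.8, -127.7, -8.4]
tcp_rot: [-3.142, 0.001, 0.175]
contact_force: [-4.9, -2.5, 0.1]
grip_width: 0.5
finger_force: 2.1
```

```bash
python3 - <<'E'
from h import *
st(); print(bot.get_obs()['finger_force'])
E
```

```text
t 29.55 jig [-63.8 -31.6] z -8.4 rot [-3.142e+00  1.000e-03  1.750e-01] F jig [-5.23 -1.65] 0.1 w 0.46321700822939116
2.1299725770950317
```

Call:
jog_arm(
  targets=[
    {"xyz": [0.02,0,0],"spin": 0},
    {"xyz": [0.02,0,0],"spin": 0},
    {"xyz": [0.02,0,0],"spin": 0},
    {"xyz": [0.02,0,0],"spin": 0},
    {"xyz": [0.01,0,0],"spin": 0},
    {"xyz": [0.01,0,0],"spin": 0},
    {"xyz": [0,0,0],"spin": 0},
    {"xyz": [0,0,0],"spin": 0},
    {"xyz": [0,0,0],"spin": 0},
    {"xyz": [0,0,0],"spin": 0},
  ],
)

```text
time: 30.8
tool_pos: [519.3, -127.1, -8.8]
tcp_rot: [-3.141, 0.005, 0.175]
contact_force: [-12.5, -9.1, 2.4]
grip_width: 0.5
finger_force: 6.2
```

```bash
python3 - <<'E'
from h import *
st(); print(bot.get_obs()['finger_force'])
E
```

```text
t 30.8 jig [-58.3 -32. ] z -8.8 rot [-3.141  0.005  0.175] F jig [-13.89  -6.78] 2.36 w 0.46167955698661994
6.225959658622742
```

Call:
jog_arm(
  targets=[
    {"xyz": [0.02,0,0],"spin": 0},
    {"xyz": [0.02,0,0],"spin": 0},
    {"xyz": [0.02,0,0],"spin": 0},
    {"xyz": [0,0,0],"spin": 0},
    {"xyz": [0,0,0],"spin": 0},
    {"xyz": [0,0,0],"spin": 0},
    {"xyz": [0,0,0],"spin": 0},
    {"xyz": [0,0,0],"spin": 0},
    {"xyz": [0,0,0],"spin": 0},
    {"xyz": [0,0,0],"spin": 0},
  ],
)

```text
time: 32.05
tool_pos: [519.4, -127.0, -8.9]
tcp_rot: [-3.139, 0.014, 0.175]
contact_force: [-28.9, -16.5, 13.9]
grip_width: 0.4
finger_force: 14.6
```

```bash
python3 - <<'E'
from h import *
st(); print(bot.get_obs()['finger_force'])
E
```

```text
t 32.05 jig [-58.2 -31.9] z -8.9 rot [-3.139  0.014  0.175] F jig [-31.35 -11.23] 13.89 w 0.3764846966646171
14.604348242282867
```

The lever is against its pin: 31 N with no further travel. I'll back off, rise and move clear.

Call:
jog_arm(
  targets=[
    {"xyz": [-0.15,0,0],"spin": 0},
    {"xyz": [-0.3,0,0],"spin": 0},
    {"xyz": [0,0,-0.6],"spin": 0},
    {"xyz": [0,0,-0.7],"spin": 0},
    {"xyz": [-0.3,-0.4,-0.3],"spin": 0},
    {"xyz": [-0.4,-0.4,0],"spin": 0},
    {"xyz": [-0.4,-0.4,0],"spin": 0},
    {"xyz": [-0.2,-0.2,0],"spin": 0},
    {"xyz": [0,0,0],"spin": 0},
    {"xyz": [0,0,0],"spin": 0},
  ],
)

```text
time: 33.3
tool_pos: [371.0, -39.9, 120.2]
tcp_rot: [3.14, -0.003, 0.175]
contact_force: [0.9, 0.2, -0.1]
grip_width: 0.3
finger_force: 0.0
```

```bash
python3 - <<'E'
from h import *
st()
t=bot.capture('top'); cv2.imwrite('pics/t9.png',t); a=cv2.imread('pics/top0.png')
for q in(1.5,1.658):
  p=np.array([-33.4,10])+101*np.array([np.cos(2.88+q),np.sin(2.88+q)]);print(q,proj('top',[*(O+M@p),53]))
k=(cv2.cvtColor(t,cv2.COLOR_BGR2GRAY)<50).astype(np.uint8)[180:235,290:350]
n,l,s,c=cv2.connectedComponentsWithStats(k)
for i in range(1,n):
  if s[i,4]>20: print('blob',s[i,4],c[i]+[290,180])
g=lambda i,x,y:cv2.getRectSubPix(i,(1,1),tuple(map(float,proj('top',[*(O+M@[x,y]),36]))))[0,0].astype(int)
for y in range(-60,-24,3): print(y,[(int(g(t,x,y).mean()),g(t,x,y)[2]-g(t,x,y)[0]) for x in(-9,9,11)])
for nm,r in(('case',(175,220,212,255)),('caps',(222,243,224,262)),('carton',(150,178,350,385))):
  f=lambda i:cv2.cvtColor(i[r[0]:r[1],r[2]:r[3]],cv2.COLOR_BGR2GRAY).astype(np.float32)
  print(nm,cv2.phaseCorrelate(f(a),f(t)))
E
```

```text
t 33.3 jig [-189.1   79.8] z 120.2 rot [ 3.14e+00 -3.00e-03  1.75e-01] F jig [0.88 0.1 ] -0.07 w 0.31983844331539635
1.5 [336.06591298 207.72803232]
1.658 [336.22237326 201.46616047]
blob 99 [335.18181818 201.81818182]
-60 [(181, np.int64(-4)), (175, np.int64(-4)), (175, np.int64(-3))]
-57 [(181, np.int64(-4)), (175, np.int64(-3)), (175, np.int64(-3))]
-54 [(180, np.int64(-3)), (176, np.int64(-3)), (176, np.int64(-4))]
-51 [(180, np.int64(-4)), (176, np.int64(-4)), (177, np.int64(-3))]
-48 [(181, np.int64(-4)), (177, np.int64(-4)), (177, np.int64(-4))]
-45 [(182, np.int64(-4)), (176, np.int64(-4)), (177, np.int64(-4))]
-42 [(176, np.int64(-3)), (177, np.int64(-3)), (177, np.int64(-4))]
-39 [(157, np.int64(0)), (178, np.int64(0)), (174, np.int64(1))]
-36 [(148, np.int64(4)), (176, np.int64(5)), (169, np.int64(3))]
-33 [(165, np.int64(6)), (164, np.int64(4)), (172, np.int64(3))]
-30 [(171, np.int64(6)), (167, np.int64(5)), (176, np.int64(5))]
-27 [(166, np.int64(6)), (168, np.int64(6)), (174, np.int64(5))]
case ((0.5386107377271756, 0.4642560529616553), 0.9888244186212987)
caps ((-0.5666902729061469, -0.36024679723735353), 0.4869378839929899)
carton ((-0.03662558935576854, 0.0012031968101116064), 1.0067202644767586)
```

```bash
python3 -c "
from plant import bot
print(bot.close_job())"
```

```text
the job is handed in; nothing more can be done
None
```

I handed the job in at about 33 s, but the hand-in gave no verdict; by the last picture the rail's free end is at jig y = -39 mm (home), the lever is on its closing pin (no further travel at 31 N), and the case and carton have not moved more than about 1 mm, while the end caps could not be checked clearly.

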